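# Seat the filter cassette and lock its over-centre clamp

### The job

Get the sample filter cassette ready for the next run: with your fingertips push the navy cassette along its guide rails until it is fully home against the end stop, then push the red clamp lever over, past its dead point, until it snaps down into lock and the rubber foot holds the cassette down. Only push: the cassette stays flat in the holder and is never lifted, and the things standing around the holder stay where they are.

Things in the scene. Friction and masses are not known exactly. Their poses are not given: they have to be found in the camera images.
- holder: Fixed filter holder, origin on the bench under the clamp bar's hinge; x along it: the way the cassette goes home and the lever falls; z up. Aluminium plate x -210 to 105, y +-56 mm, top 14 mm above the bench. White rails, 12 mm above the plate, inner faces y +-33.8 mm, from x -190 (open end) to -18. End stop face at x -18, 20 mm above the plate. Steel clamp bracket x -12 to 72, 60 mm wide, up to 88 mm high.
- cassette_mid (a point): Centre, half-way up, of the loose filter cassette: navy block with white band and eight white filters, 100 mm long (holder x), 64 wide, 26 high, 0.18 to 0.35 kg. Stands on the plate between the rails (2 mm play), centre 27 mm above the bench, 35 to 70 mm short of home towards holder -x; slides along the rails. The flat end face to push is 50 mm from here on the holder -x side.
- home (a point): Fixed point where the cassette's centre is when the cassette is fully home, its front face against the end stop; 27 mm above the bench, axes as the holder's.
- lever (a joint): Red clamp lever, rad. 0: open, leaning 10 degrees back from upright towards holder -x; grows as it falls to holder +x; 1.64: locked, 6 degrees above level. Starts at 0 to 0.15, stays where left. With the cassette home the foot meets it at about 1.1 and the push stiffens (up to 5 N at the grip) to the dead point at 1.43; past that a spring snaps it to 1.64. Released just short of that it springs back to 1.1.
- lever_grip (a point): Point on the axis of the lever's round red grip (16 mm thick), 90 mm from the lever's hinge; the grip reaches from 50 to 125 mm from the hinge. Push on the side that faces holder -x while the lever stands up and becomes its upper side as it goes down.
- lever_pivot (a point): The lever's hinge, fixed at holder x 56 mm, y 0, 76 mm above the bench; hinge line along holder y.
- presser: Black rubber foot, 18 mm across, on a sprung spindle 68 mm out on the steel clamp bar; origin at the centre of the pad's face. The bar hinges at holder x 0, 54 mm above the bench; open, it stands steeply over the end stop, up to 140 mm above the bench. It swings down with the lever and the foot presses the steel strip in the middle of the cassette (about 16 N locked).
- cassette: The same filter cassette; origin at the centre of its underside, x along the holder.
- vial_a: Bystander: amber vial, 27 mm across, 58 mm high; origin at the centre of its foot.
- vial_b: Bystander: a second vial, same as vial_a.
- beaker: Bystander: small glass beaker, 54 mm across, 70 mm high; origin at the centre of its foot.
- media_bottle: Bystander: clear bottle with a blue cap, 70 mm across, 145 mm high; origin at the centre of its foot.
- timer: Bystander: white bench timer lying flat, 64 x 64 x 18 mm; origin under its centre.
- wrench: Bystander: small steel wrench lying flat, 130 mm long along its x axis; origin under its middle.
- filter_box: Bystander: clear box of spare filters with a blue lid, 82 x 62 x 44 mm; origin under its centre.

How it is judged:
By the outcome, as a careful person would: the job done as asked, in the order asked, and still so for the second after the job is handed in, with the robot touching nothing.
It also fails if it takes over 53 s, if anything falls off the work surface, if the arm or the gripper's body presses on something with over 40 N, if the wrist force passes 120 N, or if a joint passes its speed limit or range.

### The arm

A 6-joint arm with a two-finger parallel gripper is mounted at the origin on the work surface. World frame = base frame: x ahead of the robot, y to its left, z up, the work surface at z = 0. Lengths are in m, angles in rad, forces in N, time in s.
With the tool pointing down it reaches from about 0.325 to 0.775 m from the base axis. Payload 5.5 kg.
Tool frame: the origin (TCP) lies on the centre line of the jaws, within the pads' length; the fingertips stand 14 mm ahead of it and the grasp point (between the pads) lies 5 mm behind it (bot.tcp_to_tips is the distance from the TCP to the fingertips, in m); z points along the fingers, y is the line along which they close (so a half turn about z gives the same grasp; the last joint's range is limited). The gripper opens to 85 mm and grips with 20 to 120 N. Pads are 22 mm wide; open, the fingers measure 114 mm over their backs; the gripper's body (76 mm by 85 mm) begins 54 mm behind the grasp point. The pads swing forward as they close: fully open they stand 13 mm farther back than shut.
Start: joints at [1.184, 0.091, 1.231, -0, 1.82, -0.057], TCP at [0.194, 0.568, 0.245] pointing down, gripper open.
Joint ranges: [-2.87, 2.87], [-0.86, 2.18], [0.17, 2.46], [-1.51, 4.65], [0.06, 2.69], [-2.65, 2.65]. Speed limits (rad/s): [2.57, 2.57, 3.01, 3.14, 3.14, 3.14].

### API

Orientations are given as a unit quaternion [x, y, z, w].
In Python, from rig import telemetry, viewer, workorder, bot gives the robot as it stands.
- The arm moves only by the tool move_arm, never from a script. Its argument "targets" is a list of rows, each a list of 3 entries, a list of its own where there are three numbers: the finger opening in cm, from 0 to 8.54, then the shift along the tool's x, y, z in cm, then the turn about the tool's z in rad. A call has 1 to 20 rows; each row shifts and turns the commanded pose from where the row before left it, along the tool's axes as they then stand; what a row does not reach is not made up. A row lasts 1/10 s, in which the tool goes at most 50 mm and 8.59 degrees, less where a joint would pass 70% of its speed; a pose out of reach is approached as far as the arm can. A call is refused whole if a number of a shift passes 5 or a number of a turn 0.15, either way. A call with a gripper value outside its range is refused whole. The fingers move at their own pace and stop on an object; "squeeze" is the grip in N (left out, the last holds). Time passes only in rows, so rows that do not move let the fingers close. It gives the time, the measured TCP pose, the force, the opening and the grip force at its end, in the units of the state.
- telemetry.observe(): the state, without advancing time (a new reading comes with each control period).
- viewer.snapshot(name): name is "side" or "top" or "wrist"; returns (picture, depth): 384x512x3 uint8, red, green, blue; 384x512 float32, m along the optical axis (not along the pixel's ray), 0 where there is no reading.
- viewer.calibration(name): a dict with "fx", "fy", "cx", "cy" (pixels), "R" (3x3) and "t" (3): a world point X has camera coordinates R X + t; the wrist camera has in their place "mount" (4x4, takes a point from camera to tool coordinates, whose origin is the TCP and whose axes are the flange's). Camera axes: x right, y down, z forward; pixel columns grow to the right and rows downward; lengths in m; the calibration is good to about 2 mm. A picture is of the moment at which its call begins: read the wrist's pose just before it. calibration takes no time and is no camera call.
- workorder.sign_off(): hands the job in; it is judged then, once.
The state is a dict: "t": time; "qpos": joint angles; "dq": joint speeds; "tau": joint torques, N m; "position": TCP position; "tool_rot": TCP orientation; "contact_force": force on the tool from outside, world axes, zero at the start; "ft_torque": the same for the moment, N m; "opening": finger opening in m; "finger_force": force on a finger pad.
Only numpy, scipy, OpenCV 4.12 (cv2) and the standard library are available. Lean on these libraries where they do the work, as an engineer would, in place of code of your own. Each camera call takes 0.05 s, during which the arm holds its last target. There are 200 camera calls.

## Working session

There is one attempt and no reset: what is moved stays moved. The work goes in short steps, Python scripts to look and compute and a tool call to move; the robot and the scene stay as the last step left them, time stands still between calls to the robot, and variables do not carry over. Pictures are saved under pics/ and viewed, at most 10 in all, crops included, and the job is handed in when it is done.

Besides the shell and the picture viewer there is one more tool, called after ">>>" as name([rows], argument=value, ...), one row to a line, values as JSON. move_arm: Moves the arm, as the interface text tells. Its arguments: {"type":"object","properties":{"targets":{"type":"array"},"squeeze":{"type":"number"}},"required":["targets"]}

```bash
mkdir -p pics; ls; cat > h.py <<'E'
import numpy as np, cv2
from rig import telemetry, viewer, workorder, bot
def snap(n,f=None):
    p,d=viewer.snapshot(n)
    if f: cv2.imwrite('pics/'+f,p[:,:,::-1])
    return p,d
def world(n,u,v,d):
    c=viewer.calibration(n); 
    u,v,d=map(np.asarray,(u,v,d))
    X=np.stack([(u-c['cx'])/c['fx']*d,(v-c['cy'])/c['fy']*d,d],-1)
    return (X-np.array(c['t']))@np.array(c['R'])
E
python3 - <<'E'
from h import *
a,da=snap('top'); b,db=snap('side')
cv2.imwrite('pics/a.png',a[:,:,::-1]);cv2.imwrite('pics/b.png',b[:,:,::-1])
np.savez('first.npz',a=a,da=da,b=b,db=db)
s=telemetry.observe();print(s['t'],s['position'],s['tool_rot'],s['contact_force'],bot.tcp_to_tips)
for n in('top','side'):
    c=viewer.calibration(n);print(n,-np.array(c['R']).T@c['t'],c['fx'])
E
```

```text
pics
0.1 [0.19424824 0.56746082 0.2442506 ] [ 1.64177151e-01  9.86430488e-01 -8.46294347e-04 -1.97274785e-04] [-0.1249271  -0.18290037  0.04521827] 0.014
top [ 0.49287978 -0.01111409  1.05538392] 483.85719168301796
side [ 0.45536147 -0.6027174   0.55086062] 399.98556402464027
```

View pics/a.png

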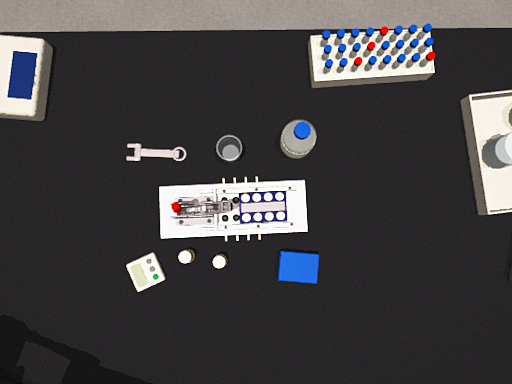

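View pics/b.png

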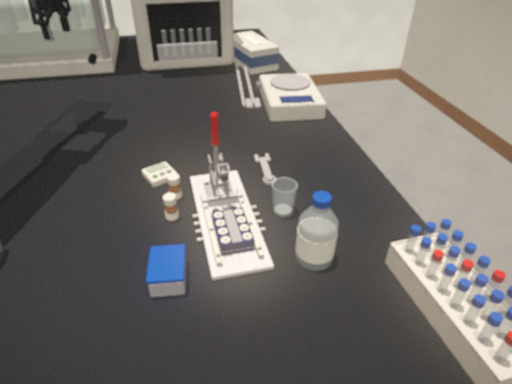

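The top view shows the white plate at about (159–307, 182–238), the navy cassette at (240–286, 192–222), the red lever tip at (176, 207), so holder +x points image-left. The side view confirms this, with the lever upright at (214, 130). The bystanders are clear of the lane: the bottle at (298, 138), the box at (299, 267) and the vials at (186, 257) and (219, 262).

```bash
cat >> h.py <<'E'
def plane(n,u,v,z):
    c=viewer.calibration(n);R=np.array(c['R']);C=-R.T@np.array(c['t'])
    r=np.stack([(np.asarray(u)-c['cx'])/c['fx'],(np.asarray(v)-c['cy'])/c['fy'],np.ones(np.shape(u))],-1)@R
    return C+r*((z-C[2])/r[...,2])[...,None]
E
python3 - <<'E'
from h import *
f=np.load('first.npz');a=f['a'].astype(int);da=f['da'];b=f['b'].astype(int);db=f['db']
vv,uu=np.mgrid[:384,:512]
W=world('top',uu,vv,da)
roi=(uu>150)&(uu<315)&(vv>170)&(vv<245)
m=roi&(a.min(2)>150)&(abs(W[...,2]-.014)<.008)
m=cv2.morphologyEx(m.astype(np.uint8),cv2.MORPH_OPEN,np.ones((5,5)))
r=cv2.minAreaRect(np.argwhere(m)[:,::-1].astype(np.float32));bx=cv2.boxPoints(r)
P=plane('top',bx[:,0],bx[:,1],.014);print('plate',r,P.round(4), np.median(W[m>0][:,2]))
c=P.mean(0);e=[P[1]-P[0],P[2]-P[1]];e=max(e,key=np.linalg.norm)
print('dims',np.linalg.norm(P[1]-P[0]),np.linalg.norm(P[2]-P[1]))
# navy
n=roi&(a[...,2]>a[...,0]+25)&(a[...,0]<90)&(uu>225)
k=cv2.morphologyEx(n.astype(np.uint8),cv2.MORPH_CLOSE,np.ones((9,9)));k=cv2.morphologyEx(k,cv2.MORPH_OPEN,np.ones((5,5)))
r=cv2.minAreaRect(np.argwhere(k)[:,::-1].astype(np.float32));bx=cv2.boxPoints(r);Q=plane('top',bx[:,0],bx[:,1],.040);print('navy',r,Q.round(4))
red=roi&(a[...,0]>a[...,1]+60)&(a[...,0]>a[...,2]+60)
print('red top',W[red].mean(0),W[red][:,2].max())
rs=(uu>195)&(uu<235)&(vv>100)&(vv<160)&(b[...,0]>b[...,1]+60)
V=world('side',uu,vv,db)[rs];o=V[:,2].argsort();print('red side low/hi',V[o[:15]].mean(0),V[o[-15:]].mean(0))
ex=np.sign(V.mean(0)[:2].dot(e[:2])-c[:2]@e[:2])*e/np.linalg.norm(e)
O=c+ex*.0525;O[2]=0;ey=np.array([-ex[1],ex[0],0])
print('ex',ex,'yaw',np.arctan2(ex[1],ex[0]),'O',O)
T=lambda p:np.stack([(p-O)@ex,(p-O)@ey,p[:,2]],-1).round(4)
print('cassette holder',T(Q),T(Q).mean(0));print('red',T(V[o[:15]]).mean(0),T(V[o[-15:]]).mean(0))
print('home/pivot world',O-ex*.068,O+ex*.056)
E
```

```text
plate ((233.04330444335938, 208.9525909423828), (51.85554885864258, 146.30348205566406), 87.39744567871094) [[ 0.5957  0.1853  0.014 ]
 [ 0.6046 -0.1301  0.014 ]
 [ 0.4925 -0.1321  0.014 ]
 [ 0.4847  0.1805  0.014 ]] 0.014056165686961913
dims 0.31555422185416443 0.11209854319567118
navy ((262.52490234375, 206.47238159179688), (29.905977249145508, 46.514564514160156), 86.98721313476562) [[ 0.5767  0.0137  0.04  ]
 [ 0.5801 -0.0843  0.04  ]
 [ 0.5171 -0.0861  0.04  ]
 [ 0.5139  0.0114  0.04  ]]
red top [0.54069541 0.12346435 0.17558954] 0.20228449335314092
red side low/hi [0.57614616 0.4222436  0.02623974] [0.53310875 0.07158268 0.22312829]
ex [-0.02822618  0.99960156 -0.        ] yaw 1.5990262552657166 O [0.54288003 0.07835908 0.        ]
cassette holder [[-0.0656 -0.0319  0.04  ]
 [-0.1636 -0.0326  0.04  ]
 [-0.1636  0.0304  0.04  ]
 [-0.0661  0.0308  0.04  ]] [-0.114725 -0.000825  0.04    ]
red [ 0.34280667 -0.04296     0.02623333] [-0.0065      0.00996667  0.22314   ]
home/pivot world [0.54479941 0.01038617 0.        ] [0.54129937 0.13433676 0.        ]
```

>>> move_arm([
  [0, [0, 0, 0], 0.135],
  [0, [0, 0, 0], 0.135],
  [0, [0, 0, 0], 0.135],
  [0, [0, 0, 0], 0.135],
  [0, [0, 0, 0], 0.135],
  [0, [0, 0, 0], 0.135],
  [0, [0, 0, 0], 0.135],
  [0, [0, 0, 0], 0.135],
  [0, [0, 0, 0], 0.135],
  [0, [0, 0, 0], 0],
], squeeze=40)

```text
t: 1.1
position: [0.1942, 0.5675, 0.2446]
tool_rot: [0.698, 0.716, -0.001, 0.0]
contact_force: [0.5, 0.0, -0.3]
opening: -0.0004
finger_force: 0.0
```

```bash
cat >> h.py <<'E'
from scipy.spatial.transform import Rotation as Rn
ex=np.array([-.0282,.9996,0]);ey=np.array([-.9996,-.0282,0]);O=np.array([.5429,.0784,0])
def H(x,y,z): return O+ex*x+ey*y+np.array([0,0,z])
def to(p):
    s=telemetry.observe();return (Rn.from_quat(s['tool_rot']).inv().apply(p-np.array(s['position']))*100).round(2)
def st():
    s=telemetry.observe();p=np.array(s['position']);R=Rn.from_quat(s['tool_rot']).as_matrix()
    print('t',s['t'],'holder mm',(np.array([(p-O)@ex,(p-O)@ey,p[2]])*1e3).round(1),'F',np.round(s['contact_force'],1),'open',s['opening'],'toolx in holder',(R[:,0]@ex).round(4),(R[:,0]@ey).round(4),'z',R[:,2].round(3))
E
python3 -c "
from h import *
st();print(to(H(-.205,0,.245)))"
```

```text
t 1.1 holder mm [498.8 334.7 244.6] F [ 0.5  0.  -0.3] open -0.00039435890776180294 toolx in holder 1.0 -0.0034 z [-0.    -0.001 -1.   ]
[-7.027e+01  3.371e+01  2.000e-02]
```

>>> move_arm([
  [0, [-3.5, 1.7, 0], 0],
  [0, [-3.5, 1.7, 0], 0],
  [0, [-3.5, 1.7, 0], 0],
  [0, [-3.5, 1.7, 0], 0],
  [0, [-3.5, 1.7, 0], 0],
  [0, [-3.5, 1.7, 0], 0],
  [0, [-3.5, 1.7, 0], 0],
  [0, [-3.5, 1.7, 0], 0],
  [0, [-3.5, 1.7, 0], 0],
  [0, [-3.5, 1.7, 0], 0],
  [0, [-3.5, 1.7, 0], 0],
  [0, [-3.5, 1.7, 0], 0],
  [0, [-3.5, 1.7, 0], 0],
  [0, [-3.5, 1.7, 0], 0],
  [0, [-3.5, 1.7, 0], 0],
  [0, [-3.5, 1.7, 0], 0],
  [0, [-3.5, 1.7, 0], 0],
  [0, [-3.5, 1.7, 0], 0],
  [0, [-3.5, 1.7, 0], 0],
  [0, [-3.5, 1.4, 0], 0],
])

```text
t: 3.1
position: [0.5499, -0.1249, 0.2448]
tool_rot: [0.696, 0.718, -0.0, -0.0]
contact_force: [0.1, 0.5, 0.1]
opening: 0.0002
finger_force: 0.0
```

```bash
python3 -c "
from h import *
st();print(to(H(-.195,0,.038)))
snap('wrist','w1.png')"
```

```text
t 3.1 holder mm [-203.4   -1.3  244.8] F [0.1 0.5 0.1] open 0.00016643052948039466 toolx in holder 1.0 0.0019 z [-0.  0. -1.]
[ 0.83 -0.12 20.68]
```

View pics/w1.png

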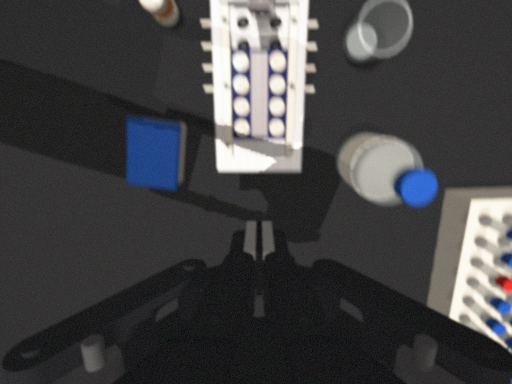

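The wrist view shows the closed fingertips at (260, 225) in line with the cassette's centre line (u ≈ 259). The bottle (385, 170) and the box (155, 152) are well to the sides. I'll lower the fingers behind the cassette.

>>> move_arm([
  [0, [0.2, 0, 3], 0],
  [0, [0.2, -0.1, 3], 0],
  [0, [0.2, 0, 3], 0],
  [0, [0.2, 0, 3], 0],
  [0, [0, 0, 3], 0],
  [0, [0, 0, 2.5], 0],
  [0, [0, 0, 2], 0],
  [0, [0, 0, 1], 0],
  [0, [0, 0, 0.2], 0],
  [0, [0, 0, 0], 0],
])

```text
t: 4.15
position: [0.5484, -0.1153, 0.0388]
tool_rot: [0.697, 0.717, 0.0, 0.0]
contact_force: [0.9, -1.0, 0.5]
opening: 0.0
finger_force: 0.0
```

```bash
python3 -c "
from h import *
st();print(to(H(-.118-.011,0,.038)))"
```

```text
t 4.15 holder mm [-1.938e+02 -1.000e-01  3.880e+01] F [ 0.9 -1.   0.5] open 4.8685789491319364e-05 toolx in holder 1.0 -0.0011 z [ 0. -0. -1.]
[ 6.48 -0.01  0.08]
```

>>> move_arm([
  [0, [0.6, 0, 0], 0],
  [0, [0.5, 0, 0], 0],
  [0, [0.3, 0, 0], 0],
  [0, [0.3, 0, 0], 0],
  [0, [0.3, 0, 0], 0],
  [0, [0.4, 0, 0], 0],
  [0, [0.4, 0, 0], 0],
  [0, [0.4, 0, 0], 0],
  [0, [0.4, 0, 0], 0],
  [0, [0.4, 0, 0], 0],
  [0, [0.4, 0, 0], 0],
  [0, [0.4, 0, 0], 0],
  [0, [0.4, 0, 0], 0],
  [0, [0.3, 0, 0], 0],
  [0, [0.3, 0, 0], 0],
  [0, [0.2, 0, 0], 0],
  [0, [0, 0, 0], 0],
])

```text
t: 5.85
position: [0.547, -0.0553, 0.0388]
tool_rot: [0.698, 0.716, 0.0, 0.0]
contact_force: [0.9, -3.7, 2.1]
opening: 0.0003
finger_force: 2.0
```

```bash
python3 -c "
from h import *
st();print(to(H(-.118-.011,0,.038)))"
```

```text
t 5.85 holder mm [-133.7   -0.3   38.8] F [ 0.9 -3.7  2.1] open 0.00025507462347213724 toolx in holder 1.0 -0.002 z [ 0.001 -0.    -1.   ]
[ 0.47 -0.03  0.08]
```

>>> move_arm([
  [0, [0.1, 0, 0], 0],
  [0, [0.1, 0, 0], 0],
  [0, [0.1, 0, 0], 0],
  [0, [0.1, 0, 0], 0],
  [0, [0, 0, 0], 0],
])

```text
t: 6.35
position: [0.5468, -0.0516, 0.0387]
tool_rot: [0.698, 0.716, 0.0, 0.0]
contact_force: [0.4, -6.3, 4.7]
opening: -0.0002
finger_force: 2.5
```

```bash
python3 -c "
from h import *
st()"
```

```text
t 6.35 holder mm [-130.1   -0.2   38.7] F [ 0.4 -6.3  4.7] open -0.00015490571032758714 toolx in holder 1.0 -0.0023 z [ 0.001 -0.001 -1.   ]
```

>>> move_arm([
  [0, [0.1, 0, 0], 0],
  [0, [0.1, 0, 0], 0],
  [0, [0, 0, 0], 0],
])

```text
t: 6.65
position: [0.5467, -0.0507, 0.0387]
tool_rot: [0.698, 0.716, -0.001, 0.001]
contact_force: [0.9, -8.6, 3.5]
opening: 0.0002
finger_force: 4.4
```

```bash
python3 -c "
from h import *
st()"
```

```text
t 6.65 holder mm [-129.1   -0.2   38.7] F [ 0.9 -8.6  3.5] open 0.00016261567649557374 toolx in holder 1.0 -0.0029 z [ 0.001 -0.003 -1.   ]
```

>>> move_arm([
  [0, [0.1, 0, 0], 0],
  [0, [0.1, 0, 0], 0],
  [0, [0.1, 0, 0], 0],
  [0, [0, 0, 0], 0],
])

```text
t: 7.05
position: [0.5469, -0.0505, 0.0388]
tool_rot: [0.699, 0.716, -0.002, 0.003]
contact_force: [1.8, -18.4, 1.7]
opening: 0.0
finger_force: 9.1
```

```bash
python3 -c "
from h import *
st()"
```

```text
t 7.05 holder mm [-129.    -0.4   38.8] F [  1.8 -18.4   1.7] open 1.231003353244527e-05 toolx in holder 1.0 -0.0043 z [ 0.002 -0.008 -1.   ]
```

It is firmly against the stop: no more motion, and the force is up to 18 N. Next I'll back off, rise and check.

>>> move_arm([
  [0, [-0.5, 0, 0], 0],
  [0, [-1, 0, 0], 0],
  [0, [-1.5, 0, 0], 0],
  [0, [-1, 0, -2], 0],
  [0, [0, 0, -3], 0],
  [0, [0, 0, -3], 0],
  [0, [0, 0, -3], 0],
  [0, [0, 0, -3], 0],
  [0, [0, 0, -3], 0],
  [0, [0, 0, -2], 0],
  [0, [0, 0, -1], 0],
  [0, [0, 0, 0], 0],
])

```text
t: 8.25
position: [0.5479, -0.0867, 0.2394]
tool_rot: [0.698, 0.716, 0.001, 0.001]
contact_force: [-0.5, 0.0, -0.3]
opening: -0.0001
finger_force: 0.0
```

```bash
python3 - <<'E'
from h import *
st()
b,db=snap('side','b2.png')
cv2.imwrite('pics/b2c.png',cv2.resize(b[95:285,150:290,::-1],None,fx=3,fy=3))
b=b.astype(int);vv,uu=np.mgrid[:384,:512]
m=(uu>195)&(uu<235)&(vv>100)&(vv<160)&(b[...,0]>b[...,1]+60)
# cast side rays onto the holder plane y=0 -> (x,z)
c=viewer.calibration('side');R=np.array(c['R']);C=-R.T@np.array(c['t'])
rows=np.unique(np.where(m)[0])
for v in (rows[2],rows[len(rows)//2],rows[-3]):
    u=uu[v][m[v]].mean();r=np.array([(u-c['cx'])/c['fx'],(v-c['cy'])/c['fy'],1])@R
    # side camera looks along holder x: intersect plane through pivot: use depth instead
    uu2=uu[v][m[v]];d=np.median(db[v][m[v]])
    w=world('side',u,v,d);print(v,u,d,((w-O)@ex).round(4),((w-O)@ey).round(4),w[2].round(4))
E
```

```text
t 8.25 holder mm [-165.2   -0.3  239.4] F [-0.5  0.  -0.3] open -0.00010972678842154497 toolx in holder 1.0 -0.0022 z [ 0.002 -0.    -1.   ]
113 214.0 0.7912559 0.0419 0.002 0.1994
134 213.5 0.8193949 0.0429 0.0053 0.1523
143 214.5 0.83331096 0.0438 0.0041 0.1304
```

View pics/b2c.png

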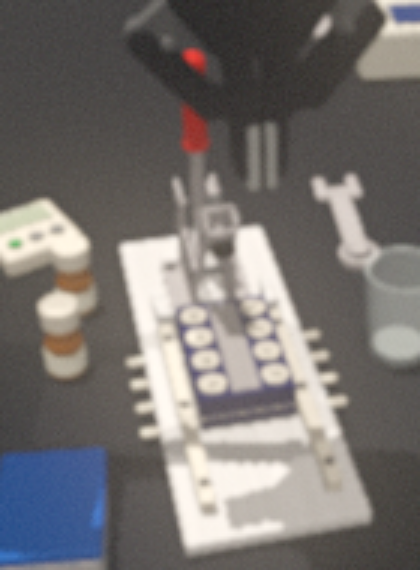

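The crop shows the cassette against the end stop, squarely between the rails, at (240, 360). The bystanders have not moved, the lever still stands at (195, 100), and the foot is up at (222, 240). Grip axis is about 3° back from upright. I'll move behind the grip now.

>>> move_arm([
  [0, [2.5, -0.1, 0], 0],
  [0, [2.5, -0.1, 0], 0],
  [0, [2.5, -0.1, 0], 0],
  [0, [2.5, 0, 0], 0],
  [0, [2.5, 0, 0], 0],
  [0, [2.5, 0, 0], 0],
  [0, [1.5, 0, 0], 0],
  [0, [0.5, 0, 1], 0],
  [0, [0, 0, 2], 0],
  [0, [0, 0, 1.5], 0],
  [0, [0, 0, 0.4], 0],
  [0, [0, 0, 0], 0],
])

```text
t: 9.5
position: [0.5395, 0.0828, 0.1878]
tool_rot: [0.698, 0.716, -0.001, -0.001]
contact_force: [-0.5, 0.1, 0.4]
opening: -0.0001
finger_force: 0.0
```

```bash
python3 -c "
from h import *
st();print(to(H(.037,0,.190)))"
```

```text
t 9.5 holder mm [  4.5   3.2 187.8] F [-0.5  0.1  0.4] open -5.9625181258665215e-05 toolx in holder 1.0 -0.0031 z [-0.003 -0.    -1.   ]
[ 3.25  0.31 -0.23]
```

>>> move_arm([
  [0, [0.8, 0, -0.1], 0],
  [0, [0.8, 0, -0.1], 0],
  [0, [0.5, 0, 0], 0],
  [0, [0.6, 0, 0], 0],
  [0, [0.6, 0, 0], 0],
  [0, [0.9, 0, 0], 0],
  [0, [0.9, 0, 0], 0],
  [0, [0.8, 0, 0.1], 0],
  [0, [0.9, 0, 0.2], 0],
  [0, [0.8, 0, 0.3], 0],
  [0, [0.8, 0, 0.3], 0],
  [0, [0.8, 0, 0.4], 0],
  [0, [0.7, 0, 0.5], 0],
  [0, [0, 0, 0], 0],
])

```text
t: 10.9
position: [0.5369, 0.1834, 0.172]
tool_rot: [0.697, 0.717, -0.001, -0.001]
contact_force: [0.9, -0.3, 0.0]
opening: -0.0002
finger_force: 0.0
```

```bash
python3 - <<'E'
from h import *
st();print(to(H(.1276,0,.147)))
b,_=snap('side');cv2.imwrite('pics/b3.png',cv2.resize(b[75:285,150:310,::-1],None,fx=2.8,fy=2.8))
E
```

```text
t 10.9 holder mm [105.1   3.  172. ] F [ 0.9 -0.3  0. ] open -0.0002212257574263142 toolx in holder 1.0 -0.0011 z [-0.002 -0.    -1.   ]
[2.25 0.3  2.5 ]
```

View pics/b3.png

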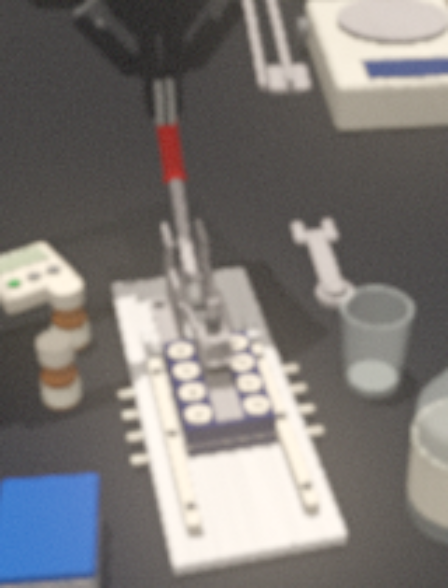

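The crop shows the closed fingertips at (165, 100) bearing on the grip at (170, 150). The lever is about 40° past upright, and the bar is swinging down over the cassette, which is still home. I'll carry on along the arc.

>>> move_arm([
  [0, [0.7, 0, 0.5], 0],
  [0, [0.6, 0, 0.6], 0],
  [0, [0.5, 0, 0.7], 0],
  [0, [0.4, 0, 0.7], 0],
  [0, [0.4, 0, 0.7], 0],
  [0, [0.4, 0, 0.8], 0],
  [0, [0.4, 0, 0.8], 0],
  [0, [0.2, 0, 0.8], 0],
  [0, [0.2, 0, 0.8], 0],
  [0, [0.1, 0, 0.4], 0],
  [0, [0, 0, 0], 0],
])

```text
t: 12.05
position: [0.5364, 0.2207, 0.107]
tool_rot: [0.698, 0.716, -0.0, 0.001]
contact_force: [-4.8, -4.6, 10.4]
opening: 0.0002
finger_force: 5.2
```

```bash
python3 - <<'E'
from h import *
st();print(to(H(.1437,0,.1085)))
E
```

```text
t 12.05 holder mm [142.4   2.5 107. ] F [-4.8 -4.6 10.4] open 0.00015285252802641982 toolx in holder 1.0 -0.0027 z [ 0.001 -0.002 -1.   ]
[ 0.13  0.25 -0.15]
```

The tip is at the locked height with 10 N on it, more than the 5 N dead-point push, so the lever is against its stop. I'll retreat and look.

>>> move_arm([
  [0, [0, 0, -0.5], 0],
  [0, [0, 0, -1.5], 0],
  [0, [0, 0, -3], 0],
  [0, [0, 0, -3], 0],
  [0, [0, 0, -3], 0],
  [0, [3, 0, -2], 0],
  [0, [3, 0, 0], 0],
  [0, [3, 0, 0], 0],
  [0, [3, 0, 0], 0],
  [0, [2, 0, 0], 0],
  [0, [0, 0, 0], 0],
])

```text
t: 13.15
position: [0.5321, 0.3639, 0.2349]
tool_rot: [0.697, 0.717, -0.0, -0.0]
contact_force: [0.1, -0.8, -0.8]
opening: 0.0002
finger_force: 0.0
```

```bash
python3 - <<'E'
from h import *
st()
a,da=snap('top');b,db=snap('side')
A=cv2.resize(a[150:300,110:330],(440,300));B=cv2.resize(b[95:285,140:340],(316,300))
cv2.imwrite('pics/c.png',np.hstack([A,B])[:,:,::-1])
vv,uu=np.mgrid[:384,:512];ai=a.astype(int);bi=b.astype(int)
for n,im,d,roi in(('top',ai,da,(uu>120)&(uu<230)&(vv>180)&(vv<235)),('side',bi,db,(uu>180)&(uu<240)&(vv>80)&(vv<220))):
    m=roi&(im[...,0]>im[...,1]+60)&(d>0);w=world(n,uu[m],vv[m],d[m])-O
    w=np.stack([w@ex,w@ey,w[:,2]],-1);w=w[w[:,0].argsort()];k=max(1,len(w)//5)
    print(n,len(w),np.median(w[:k],0).round(3),np.median(w[-k:],0).round(3))
n=(ai[...,2]>ai[...,0]+25)&(ai[...,0]<90)&(uu>200)&(uu<300)&(vv>180)&(vv<235)
q=plane('top',uu[n],vv[n],.04)-O;x=q@ex;print('navy x',np.percentile(x,[1,99]).round(4))
E
```

```text
t 13.15 holder mm [285.7   2.8 234.9] F [ 0.1 -0.8 -0.8] open 0.0001513593717964199 toolx in holder 1.0 0.0009 z [-0.001  0.    -1.   ]
top 270 [0.112 0.    0.089] [ 0.16  -0.002  0.093]
side 146 [0.108 0.006 0.089] [ 0.29  -0.025  0.002]
navy x [-0.1161 -0.0181]
```

View pics/c.png

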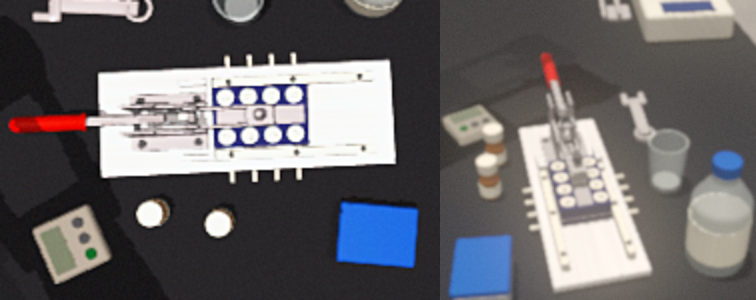

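The pictures show the lever flat, with the grip at (45, 124) in the top view. Its upper side rises from 89 to 93 mm, about 5° above level, so it is locked. The foot is on the steel strip at (260, 114), the cassette spans holder x -116 to -18 mm (home), and the bystanders have not moved.

```bash
python3 -c "
from rig import workorder
print(workorder.sign_off())"
```

```text
the job is handed in; nothing more can be done
None
```

The cassette is fully home against the end stop and the red lever is snapped down into lock with the foot on the cassette. The bystanders stayed where they were, and I handed the job in at about 13 s.

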